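Lay a flight-mill stand on its back in the service cradle

TASK

With the fingertips only, without gripping, ramming or lifting it, push the upright black flight-mill stand along the bench until its foot is square against the yellow stop bar of the service cradle. Then push the top of its upright to tip it over the bar so that it lands gently on its back on the blue padded rest, and leave it lying there. Leave the glassware, tubs and tools alone.

Things in the scene. Friction and masses are not known exactly. Their poses are not given: they have to be found in the camera images.
- stand: Black L-shaped stand, upright at the start: heavy base plate 120 (own x) x 100 (own y) x 12 mm thick with a box on it and a flat upright 160 mm tall near its front edge. 0.6 to 0.96 kg; it slides under 2 to 10 N. Origin: centre of the base's underside; z up when standing; x points to the cradle within about 12 degrees: the way to push and tip it.
- stand_toe (a point): centre of the stand's rounded front edge (own 54, 0, 6 mm). The base's front edge is a half round of 6 mm radius along own y; it goes against the stop bar, and the stand tips about its axis. Against the bar this point is about 5.5 mm short of the cradle's origin in cradle x.
- stand_top (a point): middle of the top edge of the stand's upright (own 49, 0, 160 mm)
- stand_box (a point): 30 mm up the middle of the back face (own x = -60 mm) of the black box on the base; push here to slide the stand; two fingertips spread some 45 mm, both on this face, also turn it square (one off-centre fingertip may jam it askew). The box is 70 x 70 mm, its back flush with the base's back edge, its top 54 mm above the bench, with a thin disc and a pin on it up to 67 mm.
- stand_bar (a point): middle of the rear face (own 46, 0, 125 mm) of the crossbar, the solid top of the upright: 100 mm wide, 6 mm thick, from 90 to 160 mm height. Below it is a window 50 mm wide, 12 to 90 mm up. A yellow strip marks its rear face. Pushing it over takes about 2 to 5 N.
- stand_com (a point): the stand's centre of mass (own 4, 0, 18 mm). Tipped forward it falls back if let go below about 77 degrees of tilt; beyond that it sinks the last few degrees onto the rest by itself.
- cradle: Service cradle fixed to the bench. Origin on the bench at the middle of the near face of its yellow stop bar; x is level, the direction of tipping, away from the stand; y along the bar. The bar is round, 6 mm thick, 140 mm long, lying at x = 0 to 6 mm. Flat ties 4 mm high at y = +-85 mm. At the start the stand's front edge is 25 to 60 mm short of the bar.
- cradle_rest (a point): middle of the top of the blue padded rest: cradle x = 125 to 160 mm, 140 mm wide, 20 mm above the bench. Lying there with its foot at the bar, the stand is tilted about 85 degrees.
- jar_a: small clear glass jar with a cork-coloured lid, 56 mm diameter, 85 mm tall; origin at the centre of its underside. Leave alone.
- jar_b: second jar like jar_a. Leave alone.
- tub: clear plastic open bowl, 110 mm across, 60 mm tall; origin at centre of underside. Leave alone.
- cup: clear plastic cup, 60 mm across, 60 mm tall; origin at centre of underside. Leave alone.
- screwdriver: screwdriver lying on the bench, along its own x axis; origin near mid-length. Leave alone.
- vial: glass vial with green cap, 28 mm diameter, 60 mm tall; origin at centre of underside. Leave alone.
Things that resemble listed ones, but are neither listed nor needed, are in the scene too. Leave any pink look-alike of the stand alone.

How it is judged:
On the way:
1. the stand, still upright, has its foot square against the stop bar (front edge within about 5 mm of the bar, within 0.08 rad of square) (x of stand_toe in the frame of cradle above -0.011 m and angle between stand's own z axis and vertical below 0.15 rad and angle between the x axis of stand and the x axis of cradle, either way round below 0.08 rad), for 0.2 s.
At the end, for the whole second after the job is handed in: The stand lies at rest on its back on the padded rest: tilted 1.30 to 1.56 rad, its top edge 115 to 180 mm beyond the near face of the bar and within 40 mm of the middle, the centre of its front edge 25 mm short of the bar's near face to 4 mm past it, carried by the cradle (over 0.3 N) (angle between stand's own z axis and vertical between 1.3 and 1.56 rad and x of stand_top in the frame of cradle between 0.115 and 0.18 m and x of stand_toe in the frame of cradle between -0.025 and 0.004 m and y of stand_top in the frame of cradle between -0.04 and 0.04 m and contact force between stand and cradle above 0.3 N and linear speed of stand below 0.02 m/s and angular speed of stand below 0.1 rad/s); the robot touches nothing.
It fails at once if the stand is lifted or carried (the centre of its front edge more than 30 mm above the bench) (height (world z) of stand_toe above 0.03 m).
It fails at once if the stand is thrown down or slams (turning faster than 2.0 rad/s) (angular speed of stand above 2 rad/s).
It fails at once if the stand is gripped or rammed (the fingers press on it with over 38 N) (contact force between the fingers and stand above 38 N).
It fails at once if a bystander (jar, tub, cup, screwdriver or vial) is disturbed (moved over 20 mm) (distance of any of jar_a, jar_b, tub, cup, screwdriver, vial from where it was at the start of the episode above 0.02 m).
It also fails if it takes over 61 s, if anything falls off the work surface, if the arm or the gripper's body presses on something with over 40 N, if the wrist force passes 120 N, or if a joint passes its speed limit or range.

ROBOT

A 6-joint arm with a two-finger parallel gripper is mounted at the origin on the work surface. World frame = base frame: x ahead of the robot, y to its left, z up, the work surface at z = 0. Lengths are in m, angles in rad, forces in N, time in s.
With the tool pointing down it reaches from about 0.325 to 0.775 m from the base axis. Payload 9.3 kg.
Tool frame: the origin (TCP) lies at the very end of the fingers, on their centre line; the grasp point (between the pads) lies 19 mm behind it (ctrl.pinch_z is the distance from the TCP to the grasp point, in m); z points along the fingers, y is the direction in which the jaws open and shut (so a half turn about z gives the same grasp; the last joint's range is limited). The gripper opens to 85 mm and grips with 20 to 120 N. Pads are 22 mm wide; open, the fingers measure 114 mm over their backs; the gripper's body (76 mm by 85 mm) begins 54 mm behind the grasp point. The pads swing forward as they close: fully open they stand 13 mm farther back than shut.
Start: joints at [0.979, 0.259, 0.021, 1.334, 0, 1.418], TCP at [0.234, 0.498, 0.231] pointing down, gripper open.
Joint ranges: [-3.04, 3.04], [-0.91, 1.82], [-1.04, 1.36], [-1.92, 1.95], [-1.52, 1.45], [-3.14, 3.14]. Speed limits (rad/s): [2.22, 2.22, 2.79, 3.14, 3.14, 3.14].

INTERFACE

Orientations are given as [roll, pitch, yaw] about the fixed x, y, z axes, in that order (R = Rz(yaw) Ry(pitch) Rx(roll)).
In Python, from station import ctrl gives the robot as it stands. The module is installed in compiled form; this text tells all that it offers.
- The arm moves only by the tool carry_out, never from a script. Its argument "motion" is a list of rows, each an object with "linear": the shift along the tool's x, y, z in units of 0.15 m (1.0 is 0.15 m), a list of three; "twist": the turn, a rotation vector about the tool's x, y, z in units of pi rad (1.0 is pi rad), a list of three. In form: [{"linear": [tx, ty, tz], "twist": [rx, ry, rz]}, ...]. A call has 1 to 10 rows; each row is the pose to reach, as a shift and turn from the pose commanded when the call began, along the tool's axes at that moment, turning the shorter way round; what a row does not reach only later rows make up. A row lasts 1/12 s, in which the tool goes at most 41.7 mm and 7.16 degrees, less where a joint would pass 70% of its speed; a pose out of reach is approached as far as the arm can. A call with a number of a shift or a turn outside -1 to 1 is refused whole. A call with a gripper value outside its range is refused whole. "fingers" is the opening in per cent of the stroke, from 0 (shut) to 100 (fully open), set as the call begins (left out, the last holds). The fingers move at their own pace and stop on an object; "grip_force" is the grip in N (left out, the last holds). Time passes only in rows, so rows that repeat a pose let the fingers close. It gives the time, the measured TCP pose, the force and the opening at its end, in the units of the state.
- ctrl.get_state(): the state, without advancing time (a new reading comes with each control period).
- ctrl.grab_frame(name): name is "scene" or "top" or "wrist"; returns a dict with "img" (480x640x3 uint8, red, green, blue), "fx", "fy", "cx", "cy" (pixels), "xyz" and "orientation" of the camera in the world. Camera axes: x right, y down, z forward; pixel columns grow to the right and rows downward; lengths in m; the calibration is good to about 2 mm. A picture is of the moment at which its call begins. There is no depth.
- ctrl.finish_job(): hands the job in, once; it reports no verdict.
The state is a dict: "t": time; "joint_pos": joint angles; "dq": joint speeds; "tau": joint torques, N m; "tcp_pos": TCP position; "orientation": TCP orientation; "contact_force": force on the tool from outside, world axes, zero at the start; "torque": the same for the moment, N m; "grip_width": finger opening in m.
Only numpy, scipy, OpenCV 4.12 (cv2) and the standard library are available. Lean on these libraries where they do the work, as an engineer would, in place of code of your own. Each camera call takes 0.05 s, during which the arm holds its last target.

## Working session

There is one attempt and no reset: what is moved stays moved. The work goes in short steps, Python scripts to look and compute and a tool call to move; the robot and the scene stay as the last step left them, time stands still between calls to the robot, and variables do not carry over. Pictures are saved under pics/ and viewed, and the job is handed in when it is done.

Besides the shell and the picture viewer there is one more tool, called after ">>>" as a command line: name --argument value ..., lists and objects as JSON in quotes. carry_out: Moves the arm, as the interface text tells. Its arguments: {"type":"object","properties":{"motion":{"type":"array"},"fingers":{"type":"number"},"grip_force":{"type":"number"}},"required":["motion"]}

```bash
mkdir -p pics; cat > h.py <<'E'
import numpy as np,cv2
from scipy.spatial.transform import Rotation as R
from station import ctrl
def cam(f):
    return R.from_euler('xyz',f['orientation']).as_matrix(),np.array(f['xyz'])
def ray(f,u,v,z):
    M,p=cam(f); d=M@np.array([(u-f['cx'])/f['fx'],(v-f['cy'])/f['fy'],1.]); return p+d*(z-p[2])/d[2]
def proj(f,P):
    M,p=cam(f); c=M.T@(np.array(P)-p); return f['fx']*c[0]/c[2]+f['cx'],f['fy']*c[1]/c[2]+f['cy']
def grab(n,out):
    f=ctrl.grab_frame(n); cv2.imwrite('pics/'+out,f['img'][:,:,::-1]); np.save('pics/'+out+'.npy',f,allow_pickle=True); return f
def load(out): return np.load('pics/'+out+'.npy',allow_pickle=True).item()
E
python3 - <<'E'
from h import *
for n in ['scene','top','wrist']:
    f=grab(n,n+'0.png'); print(n,f['fx'],f['xyz'],f['orientation'])
print(ctrl.get_state())
E
```

```text
scene 441.2065149003095 [ 0.96035539 -0.19399652  0.8826075 ] [-2.54505369  0.01600358  1.10919568]
top 511.13864324169697 [0.40894516 0.03888716 1.41575291] [-3.05253003 -0.02017333 -1.57608875]
wrist 338.6448214720616 [0.17283545 0.52580861 0.37275608] [2.87401198e+00 7.56831533e-04 1.13178117e+00]
{'t': 0.15, 'joint_pos': array([ 9.79385560e-01,  2.59062843e-01,  2.09382153e-02,  1.33371784e+00,
       -5.31566861e-05,  1.41822158e+00]), 'dq': array([-3.09595290e-05, -1.96553917e-03,  2.76643672e-03, -1.21085545e-03,
       -2.03656922e-04,  6.09424941e-04]), 'tau': array([ 3.61746614e-03, -5.55970645e+01,  3.44661283e+01,  1.13887023e-02,
       -1.28154429e-04, -1.38112838e-05]), 'tcp_pos': array([0.23356803, 0.49769633, 0.23080591]), 'orientation': array([-3.14055058e+00, -1.06457471e-04,  2.70275660e+00]), 'contact_force': array([ 0.41221097,  0.30503364, -0.84823736]), 'torque': array([-0.04139628,  0.02068358,  0.00101934]), 'grip_width': 0.08525300712611904}
```

View pics/scene0.png

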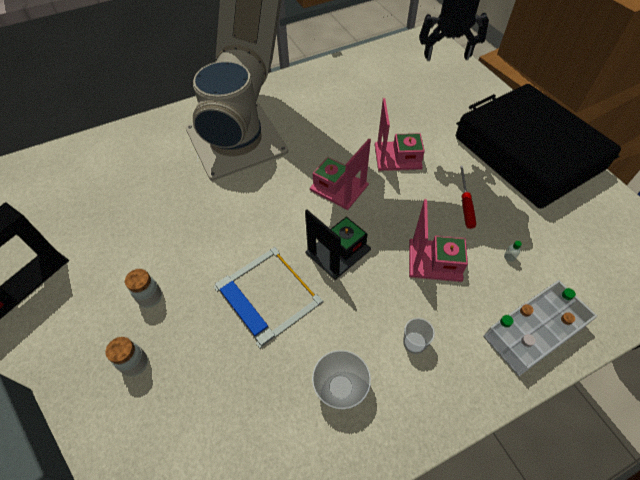

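View pics/top0.png

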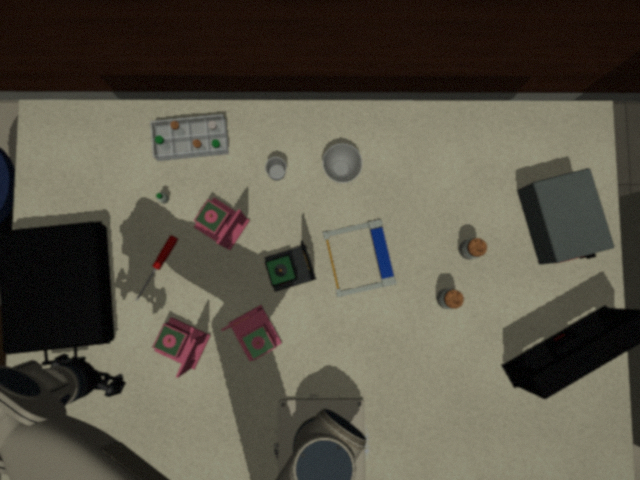

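View pics/wrist0.png

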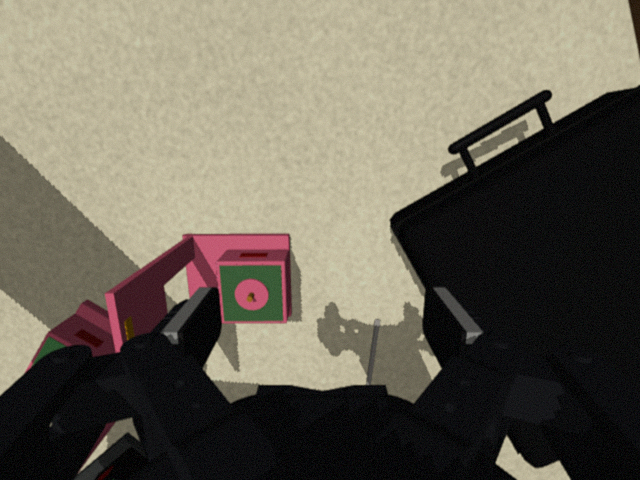

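```bash
python3 - <<'E'
from h import *
f=load('top0.png'); g=load('scene0.png')
a=cv2.resize(f['img'][205:310,245:405,::-1],None,fx=5,fy=5,interpolation=cv2.INTER_CUBIC); cv2.imwrite('pics/ct.png',a)
b=cv2.resize(g['img'][195:350,205:385,::-1],None,fx=3.8,fy=3.8,interpolation=cv2.INTER_CUBIC); b=cv2.convertScaleAbs(b,alpha=1.5,beta=20); cv2.imwrite('pics/cs.png',b)
for n,(fr) in dict(top=f,scene=g).items():
    i=fr['img'].astype(int); r_,g_,b_=i[...,0],i[...,1],i[...,2]
    bl=(b_>110)&(r_<70)&(g_<110)
    ye=(r_>140)&(g_>100)&(b_<70)&(r_-g_<100)
    for nm,m,z in (('blue',bl,.02),('yel',ye,.003)):
        m=m.astype(np.uint8); k,l,s,c=cv2.connectedComponentsWithStats(m)
        for j in range(1,k):
            if s[j,4]>15:
                bx=cv2.boxPoints(cv2.minAreaRect(np.argwhere(l==j)[:,::-1].astype(np.float32)))
                print(n,nm,s[j],c[j],ray(fr,*c[j],z)[:2].round(4)); 
                print([ray(fr,*q,z)[:2].round(4).tolist() for q in bx])
E
```

```text
scene blue [220 281  48  54 916] [243.43995633 307.62991266] [ 0.5144 -0.1699]
[[0.4488, -0.2016], [0.4381, -0.1669], [0.5743, -0.1392], [0.5826, -0.1721]]
scene yel [277 254  37  42  98] [295.37755102 274.35714286] [ 0.4814 -0.0333]
[[0.4122, -0.0507], [0.4106, -0.0464], [0.5459, -0.0172], [0.5472, -0.0212]]
```

View pics/ct.png

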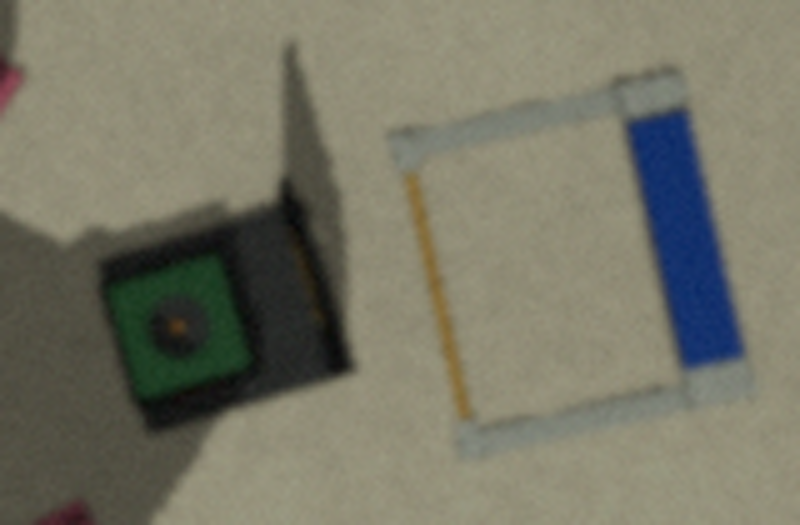

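View pics/cs.png

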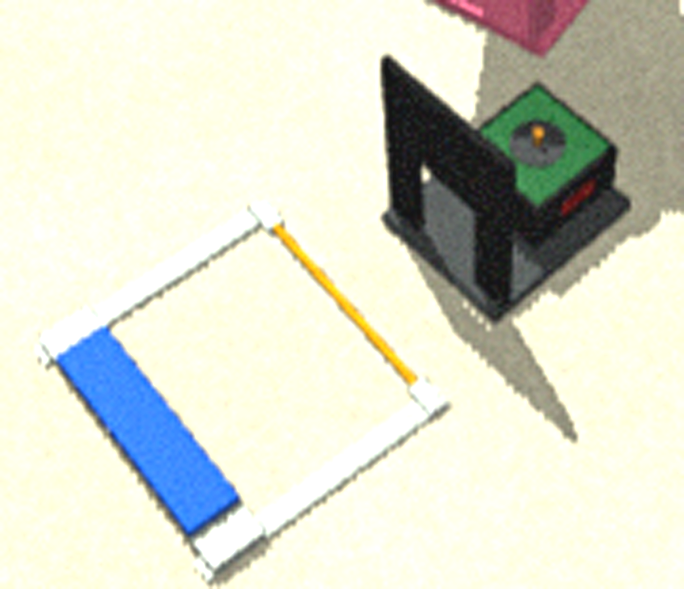

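```bash
cat >> h.py <<'E'
def masks(fr,show=False):
    i=fr['img'].astype(int); r,g,b=i[...,0],i[...,1],i[...,2]
    d={}
    d['green']=((g-r>25)&(g-b>10),.054)
    d['blue']=((b-r>50)&(b-g>30),.02)
    d['yel']=((r-b>45)&(g-b>25)&(r<230)&(r-g<70),.003)
    return d
def comp(fr,nm,reg):
    m,z=masks(fr)[nm]; u0,u1,v0,v1=reg; mm=np.zeros_like(m); mm[v0:v1,u0:u1]=m[v0:v1,u0:u1]
    k,l,s,c=cv2.connectedComponentsWithStats(mm.astype(np.uint8),connectivity=8)
    out=[]
    for j in range(1,k):
        if s[j,4]>25:
            pts=np.argwhere(l==j)[:,::-1]
            W=np.array([ray(fr,*q,z)[:2] for q in pts]).astype(np.float32)
            rc=cv2.minAreaRect(W*1000)
            out.append((s[j,4],c[j].round(1),W.mean(0).round(4),np.round(rc[0],1),np.round(rc[1],1),round(rc[2],2)))
    return out
E
python3 - <<'E'
from h import *
f=load('top0.png'); g=load('scene0.png')
for n,fr,reg in (('top',f,(245,405,205,310)),('scene',g,(205,385,215,350))):
    for nm in ('green','blue','yel'):
        for o in comp(fr,nm,reg): print(n,nm,*o)
q=lambda u,v,z:ray(f,u/5+245-.4,v/5+205-.4,z)[:2].round(4)
print('base BL',q(102,265,.012),'BR',q(150,432,.0),'FR',q(352,370,.006))
w=lambda u,v,z:ray(g,u/3.8+205-.4,v/3.8+195-.4,z)[:2].round(4)
print('scene base FR?',w(385,220,.006),'FL',w(495,318,.006),'BL',w(630,204,.012))
print('scene top ',w(383,57,.16),w(515,170,.16))
for n in dict(jar=1):
  print([ray(f,*p,.0)[:2].round(3).tolist() for p in [(473,247),(452,299),(342,160),(277,168),(161,195),(165,252),(222,222),(183,343),(257,335)]])
E
```

```text
top green 321 [280.3 270.2] [0.4598 0.1061] [460.2 106.3] [59.6 57.9] 15.87
top blue 559 [381.6 252.6] [ 0.5084 -0.1699] [ 508.8 -169.9] [136.6  31. ] 12.13
top yel 147 [332.1 263.8] [ 0.4788 -0.0345] [479.  -34.6] [136.2   8.5] 12.56
scene green 387 [348.3 232.3] [0.4634 0.112 ] [461.5 107.1] [62.5 62.2] 15.99
scene blue 969 [243.4 307.7] [ 0.5138 -0.1702] [ 511.6 -170.6] [139.8  35. ] 12.19
scene yel 159 [295.7 274.9] [ 0.4823 -0.0335] [479.8 -34.1] [139.7   6.9] 12.4
base BL [0.4962 0.1503] BR [0.4048 0.1245] FR [0.4382 0.0131]
scene base FR? [0.4406 0.013 ] FL [0.5328 0.0417] BL [0.5024 0.1515]
scene top  [0.4362 0.021 ] [0.5348 0.0502]
[[0.524, -0.429], [0.38, -0.366], [0.772, -0.065], [0.749, 0.118], [0.673, 0.441], [0.514, 0.427], [0.597, 0.271], [0.265, 0.373], [0.285, 0.172]]
```

```bash
cat >> h.py <<'E'
YC=np.deg2rad(-77.6); CX=np.array([np.cos(YC),np.sin(YC),0]); CY=np.array([-CX[1],CX[0],0]); CO=np.array([.4789,-.0311,0])
RT=np.column_stack([-CX,CY,[0,0,-1.]])
def toc(p): d=np.array(p)-CO; return np.array([d@CX,d@CY,p[2]])
def fromc(c): return CO+c[0]*CX+c[1]*CY+np.array([0,0,c[2]])
def rel(target,Rt=RT):
    s=ctrl.get_state(); M=R.from_euler('xyz',s['orientation'])
    l=M.inv().apply(np.array(target)-s['tcp_pos'])/.15; w=(M.inv()*R.from_matrix(Rt)).as_rotvec()/np.pi
    print('t',round(s['t'],2),'tcp',s['tcp_pos'].round(4),'C',(toc(s['tcp_pos'])*1000).round(1),'F',s['contact_force'].round(2),'w',round(s['grip_width'],4)); print('linear',l.round(3),'twist',w.round(4))
E
python3 - <<'E'
from h import *
print((toc([.452,.1385,0])*1000).round(1))
rel([.4443,.1737,.231])
E
```

```text
[-171.4   10.1    0. ]
t 0.15 tcp [0.2336 0.4977 0.2308] C [-569.1 -126.1  230.8] F [ 0.41  0.31 -0.85] w 0.0853
linear [-2.19  -1.358 -0.   ] twist [-3.000e-04  1.000e-04  2.914e-01]
```

>>> carry_out --motion '[{"linear":[-0.2,-0.12,0],"twist":[0,0,0.035]},{"linear":[-0.4,-0.25,0],"twist":[0,0,0.07]},{"linear":[-0.6,-0.37,0],"twist":[0,0,0.105]},{"linear":[-0.8,-0.5,0],"twist":[0,0,0.14]},{"linear":[-1,-0.62,0],"twist":[0,0,0.175]},{"linear":[-1,-0.62,0],"twist":[0,0,0.21]},{"linear":[-1,-0.62,0],"twist":[0,0,0.245]},{"linear":[-1,-0.62,0],"twist":[0,0,0.28]},{"linear":[-1,-0.62,0],"twist":[0,0,0.291]},{"linear":[-1,-0.62,0],"twist":[0,0,0.291]}]' --fingers 38

```text
t: 0.98
tcp_pos: [0.33, 0.3498, 0.2311]
orientation: [-3.141, 0.0, 1.787]
contact_force: [-0.5, -0.6, -0.4]
grip_width: 0.0326
```

```bash
python3 -c "
from h import *
rel([.4443,.1737,.231])"
```

```text
t 0.98 tcp [0.33   0.3498 0.2311] C [-404.   -63.7  231.1] F [-0.47 -0.57 -0.36] w 0.0326
linear [-1.31e+00  4.93e-01  1.00e-03] twist [-0.0001  0.     -0.0002]
```

>>> carry_out --motion '[{"linear":[-0.25,0.1,0],"twist":[0,0,0]},{"linear":[-0.5,0.2,0],"twist":[0,0,0]},{"linear":[-0.75,0.35,0],"twist":[0,0,0]},{"linear":[-1,0.493,0],"twist":[0,0,0]},{"linear":[-1,0.493,0],"twist":[0,0,0]}]'

```text
t: 1.4
tcp_pos: [0.4382, 0.2155, 0.2308]
orientation: [3.141, 0.002, 1.786]
contact_force: [-0.6, -0.0, 1.1]
grip_width: 0.0322
```

>>> carry_out --motion '[{"linear":[-0.2,0,0],"twist":[0,0,0]},{"linear":[-0.31,0,0.15],"twist":[0,0,0]},{"linear":[-0.31,0,0.4],"twist":[0,0,0]},{"linear":[-0.31,0,0.6],"twist":[0,0,0]},{"linear":[-0.31,0,0.7],"twist":[0,0,0]},{"linear":[-0.31,0,0.7],"twist":[0,0,0]}]'

```text
t: 1.9
tcp_pos: [0.4425, 0.1737, 0.1231]
orientation: [-3.136, -0.0, 1.79]
contact_force: [0.2, -0.4, 0.1]
grip_width: 0.0321
```

```bash
python3 -c "
from h import *
rel([.4443,.1737,.025])
grab('scene','s1.png');grab('top','t1.png')
f=load('s1.png');g=f['img'][150:350,230:470,::-1];cv2.imwrite('pics/s1c.png',cv2.convertScaleAbs(cv2.resize(g,None,fx=3.2,fy=3,interpolation=2),alpha=1.4,beta=20))
"
```

```text
t 1.9 tcp [0.4425 0.1737 0.1231] C [-207.8    8.5  123.1] F [ 0.24 -0.35  0.08] w 0.0321
linear [-0.003  0.015  0.654] twist [-0.0019 -0.      0.0008]
```

View pics/s1c.png

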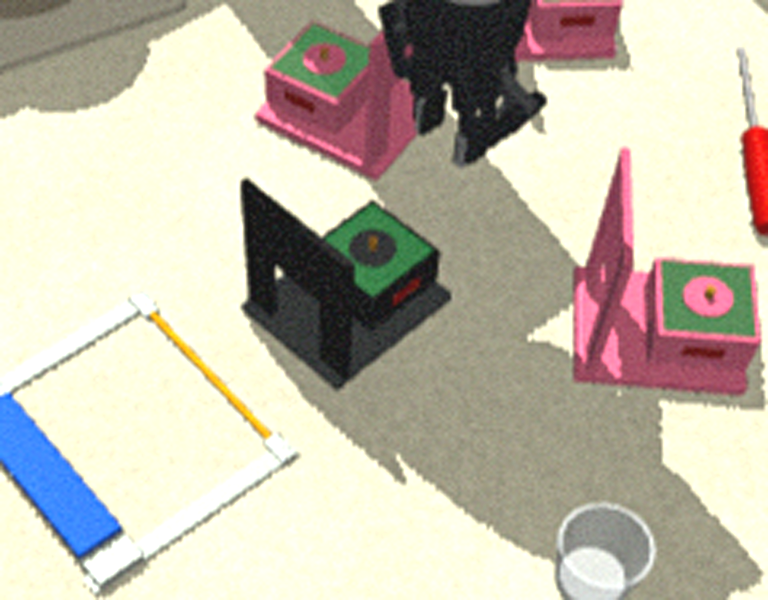

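View pics/t1.png

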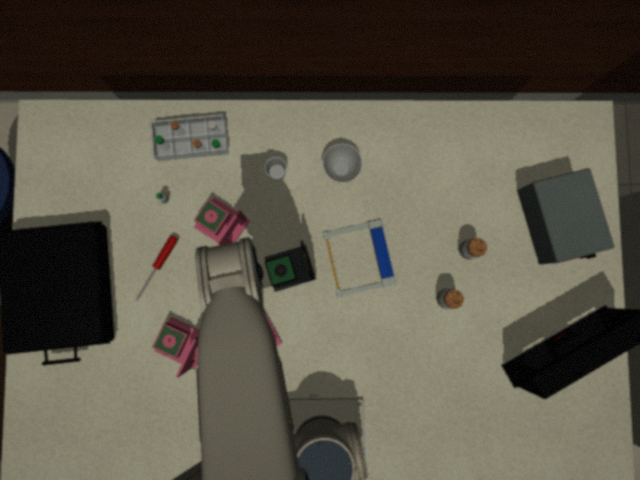

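```bash
python3 -c "
from h import *
f=load('scene0.png')
for u,v,z in [(349,205,.006),(368,182,.006),(369,141,.16),(346,168,.16),(424,203,.16),(411,276,.006)]: 
  p=ray(f,u,v,z);print(p.round(3),(toc(p)*1000).round(0))
"
```

```text
[0.362 0.171 0.006] [-223.  -71.    6.]
[0.317 0.253 0.006] [-312.  -98.    6.]
[0.321 0.239 0.16 ] [-298.  -96.  160.]
[0.372 0.151 0.16 ] [-201.  -66.  160.]
[0.533 0.249 0.16 ] [-262.  113.  160.]
[0.606 0.198 0.006] [-197.  173.    6.]
```

>>> carry_out --motion '[{"linear":[0,0.01,0.15],"twist":[0,0,0]},{"linear":[0,0.01,0.3],"twist":[0,0,0]},{"linear":[0,0.01,0.45],"twist":[0,0,0]},{"linear":[0,0.01,0.55],"twist":[0,0,0]},{"linear":[0,0.01,0.64],"twist":[0,0,0]},{"linear":[0,0.01,0.64],"twist":[0,0,0]},{"linear":[0,0.01,0.64],"twist":[0,0,0]}]'

```text
t: 2.58
tcp_pos: [0.4467, 0.1748, 0.0313]
orientation: [3.141, -0.0, 1.789]
contact_force: [0.0, -0.0, -0.1]
grip_width: 0.0327
```

```bash
python3 -c "
from h import *
rel([.4443,.1737,.025])
f=grab('scene','s2.png');g=f['img'][150:350,230:470,::-1];cv2.imwrite('pics/s2c.png',cv2.convertScaleAbs(cv2.resize(g,None,fx=3.2,fy=3,interpolation=2),alpha=1.6,beta=20))
"
```

```text
t 2.58 tcp [0.4467 0.1748 0.0313] C [-208.    12.8   31.3] F [ 0.04 -0.04 -0.08] w 0.0327
linear [-0.003 -0.017  0.042] twist [ 0.0003 -0.      0.0007]
```

View pics/s2c.png

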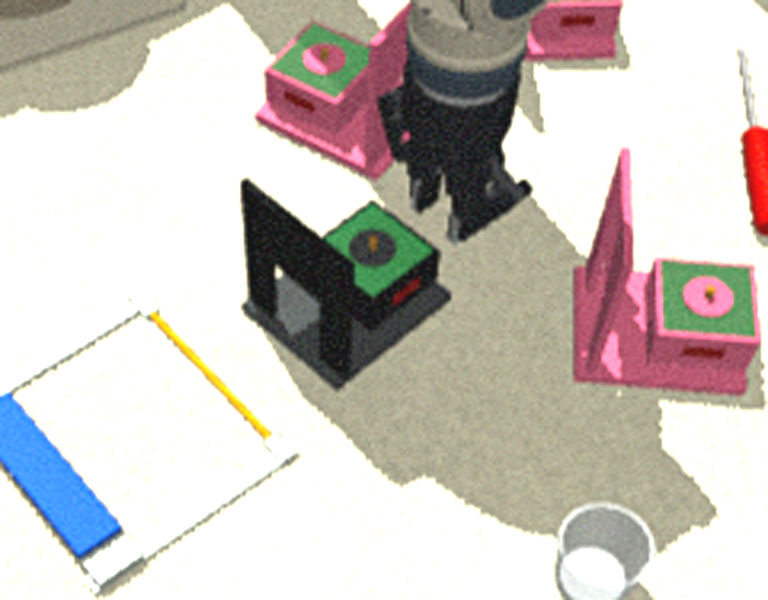

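>>> carry_out --motion '[{"linear":[0,-0.01,0.06],"twist":[0,0,0]},{"linear":[-0.04,-0.017,0.06],"twist":[0,0,0]},{"linear":[-0.08,-0.017,0.06],"twist":[0,0,0]},{"linear":[-0.12,-0.017,0.06],"twist":[0,0,0]},{"linear":[-0.135,-0.017,0.06],"twist":[0,0,0]},{"linear":[-0.15,-0.017,0.06],"twist":[0,0,0]},{"linear":[-0.165,-0.017,0.06],"twist":[0,0,0]},{"linear":[-0.18,-0.017,0.06],"twist":[0,0,0]},{"linear":[-0.19,-0.017,0.06],"twist":[0,0,0]},{"linear":[-0.2,-0.017,0.06],"twist":[0,0,0]}]'

```text
t: 3.47
tcp_pos: [0.4504, 0.1448, 0.0216]
orientation: [3.141, -0.001, 1.789]
contact_force: [-0.9, 6.3, 3.3]
grip_width: 0.0323
```

```bash
python3 -c "
from h import *
rel([.4443,.1737,.025])
f=grab('scene','s3.png')
print(comp(f,'green',(205,385,215,350)))
"
```

```text
t 3.47 tcp [0.4504 0.1448 0.0216] C [-177.9   10.    21.6] F [-0.91  6.31  3.29] w 0.0323
linear [ 0.197  0.002 -0.023] twist [ 0.0003 -0.0002  0.0006]
[(np.int32(421), array([344.8, 234.3]), array([0.4648, 0.1022], dtype=float32), array([463.1,  98.9]), array([62.5, 63. ]), 15.33)]
```

>>> carry_out --motion '[{"linear":[-0.02,-0.004,0],"twist":[0,0,0]},{"linear":[-0.04,-0.008,0],"twist":[0,0,0]},{"linear":[-0.06,-0.012,0],"twist":[0,0,0]},{"linear":[-0.08,-0.016,0],"twist":[0,0,0]},{"linear":[-0.1,-0.02,0],"twist":[0,0,0]},{"linear":[-0.12,-0.024,0],"twist":[0,0,0]},{"linear":[-0.135,-0.027,0],"twist":[0,0,0]},{"linear":[-0.15,-0.03,0],"twist":[0,0,0]},{"linear":[-0.165,-0.033,0],"twist":[0,0,0]},{"linear":[-0.17,-0.033,0],"twist":[0,0,0]}]'

```text
t: 4.35
tcp_pos: [0.451, 0.1187, 0.0215]
orientation: [3.141, -0.0, 1.789]
contact_force: [0.5, 5.9, 4.3]
grip_width: 0.0322
```

```bash
python3 -c "
from h import *
rel([.4443,.1737,.025])
f=grab('scene','s4.png')
print(comp(f,'green',(205,385,215,350)))
g=f['img'][195:345,205:385,::-1];cv2.imwrite('pics/s4c.png',cv2.convertScaleAbs(cv2.resize(g,None,fx=4,fy=4,interpolation=2),alpha=1.6,beta=20))
f=grab('top','t4.png')
print(comp(f,'green',(245,405,205,310)))
g=f['img'][205:310,245:405,::-1];cv2.imwrite('pics/t4c.png',cv2.resize(g,None,fx=5,fy=5,interpolation=2))
"
```

```text
t 4.35 tcp [0.451  0.1187 0.0215] C [-152.3    4.9   21.5] F [0.51 5.93 4.25] w 0.0322
linear [ 0.367  0.036 -0.023] twist [ 0.0002 -0.0002  0.0005]
[(np.int32(456), array([333.6, 238.3]), array([0.463 , 0.0743], dtype=float32), array([461.9,  73.7]), array([62.4, 62.6]), 12.3)]
[(np.int32(167), array([299.2, 269.4]), array([0.4619, 0.0558], dtype=float32), array([462. ,  57.6]), array([60.5, 32.7]), 3.11)]
```

View pics/s4c.png

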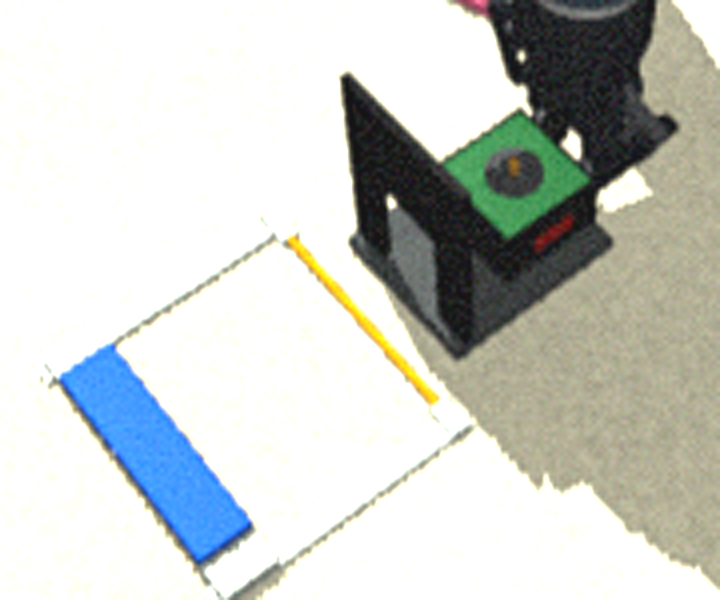

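View pics/t4c.png

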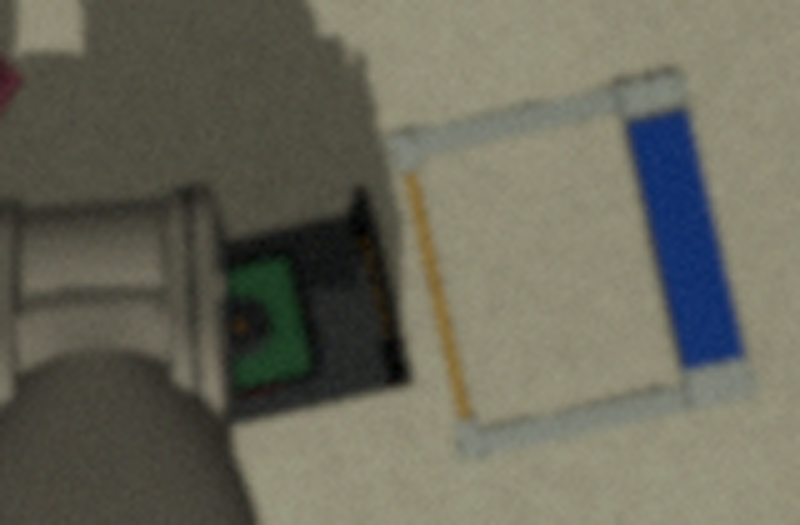

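>>> carry_out --motion '[{"linear":[-0.02,0,0],"twist":[0,0,0]},{"linear":[-0.04,0,0],"twist":[0,0,0]},{"linear":[-0.06,0,0],"twist":[0,0,0]},{"linear":[-0.075,0,0],"twist":[0,0,0]},{"linear":[-0.09,0,0],"twist":[0,0,0]},{"linear":[-0.1,0,0],"twist":[0,0,0]},{"linear":[-0.107,0,0],"twist":[0,0,0]},{"linear":[-0.114,0,0],"twist":[0,0,0]},{"linear":[-0.114,0,0],"twist":[0,0,0]}]'

```text
t: 5.2
tcp_pos: [0.4541, 0.102, 0.0213]
orientation: [-3.141, -0.0, 1.789]
contact_force: [-0.9, 4.2, 3.7]
grip_width: 0.0324
```

>>> carry_out --motion '[{"linear":[-0.005,0,0],"twist":[0,0,0]},{"linear":[-0.01,0,0],"twist":[0,0,0]},{"linear":[-0.013,0,0],"twist":[0,0,0]}]'

```text
t: 5.45
tcp_pos: [0.4545, 0.1003, 0.0213]
orientation: [-3.141, -0.001, 1.789]
contact_force: [-1.7, 5.5, 4.0]
grip_width: 0.0328
```

```bash
python3 -c "
from h import *
rel([.4443,.1737,.025])
f=grab('scene','s5.png')
print(comp(f,'green',(205,385,215,350)))
g=f['img'][195:345,205:385,::-1];cv2.imwrite('pics/s5c.png',cv2.convertScaleAbs(cv2.resize(g,None,fx=4,fy=4,interpolation=2),alpha=1.6,beta=20))
"
```

```text
t 5.45 tcp [0.4545 0.1003 0.0213] C [-133.5    4.4   21.3] F [-1.67  5.52  3.97] w 0.0328
linear [ 0.493  0.039 -0.025] twist [-0.0002 -0.0002  0.0005]
[(np.int32(491), array([326.6, 242.5]), array([0.4661, 0.0549], dtype=float32), array([465.2,  55. ]), array([62.4, 62.3]), 12.32)]
```

View pics/s5c.png

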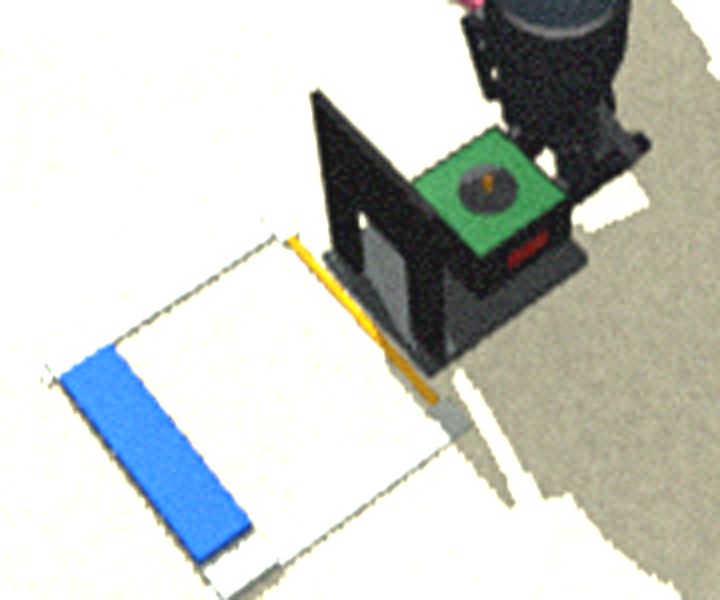

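>>> carry_out --motion '[{"linear":[-0.005,0,0],"twist":[0,0,0]},{"linear":[-0.01,0,0],"twist":[0,0,0]},{"linear":[-0.013,0,0],"twist":[0,0,0]}]'

```text
t: 5.75
tcp_pos: [0.4549, 0.0984, 0.0213]
orientation: [-3.141, -0.001, 1.789]
contact_force: [-1.6, 5.9, 3.6]
grip_width: 0.0321
```

>>> carry_out --motion '[{"linear":[-0.003,0,0],"twist":[0,0,0]},{"linear":[-0.006,0,0],"twist":[0,0,0]}]'

```text
t: 5.92
tcp_pos: [0.455, 0.0978, 0.0213]
orientation: [-3.141, -0.001, 1.789]
contact_force: [-1.5, 9.9, 4.5]
grip_width: 0.0325
```

Force begins to rise (6 → 10 N), so it is likely touching. One more small step.

>>> carry_out --motion '[{"linear":[-0.003,0,0],"twist":[0,0,0]},{"linear":[-0.006,0,0],"twist":[0,0,0]},{"linear":[-0.006,0,0],"twist":[0,0,0]},{"linear":[-0.006,0,0],"twist":[0,0,0]}]'

```text
t: 6.25
tcp_pos: [0.4551, 0.0977, 0.0213]
orientation: [-3.141, -0.003, 1.789]
contact_force: [-1.6, 12.3, 4.2]
grip_width: 0.0322
```

```bash
python3 -c "
from h import *
rel([.4443,.1737,.025])
f=grab('scene','s6.png')
print(comp(f,'green',(205,385,215,350)))
g=f['img'][195:345,205:385,::-1];cv2.imwrite('pics/s6c.png',cv2.convertScaleAbs(cv2.resize(g,None,fx=4,fy=4,interpolation=2),alpha=1.6,beta=20))
"
```

```text
t 6.25 tcp [0.4551 0.0977 0.0213] C [-130.9    4.4   21.3] F [-1.61 12.28  4.18] w 0.0322
linear [ 0.51   0.04  -0.023] twist [-0.0001 -0.001   0.0007]
[(np.int32(497), array([325.6, 243.2]), array([0.4666, 0.0521], dtype=float32), array([466.1,  52.9]), array([63.2, 63. ]), 12.32)]
```

View pics/s6c.png

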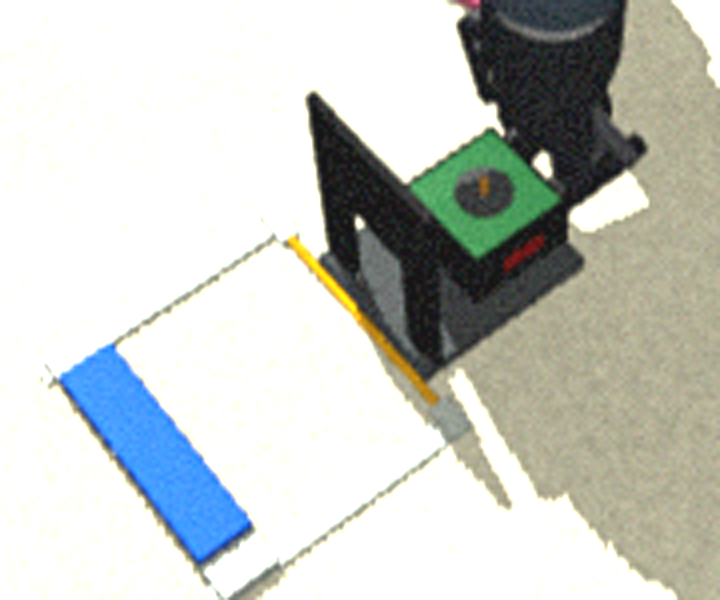

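>>> carry_out --motion '[{"linear":[0.03,0,0],"twist":[0,0,0]},{"linear":[0.1,0,0],"twist":[0,0,0]},{"linear":[0.12,0,-0.1],"twist":[0,0,0]},{"linear":[0.12,0,-0.3],"twist":[0,0,0]},{"linear":[0.12,0,-0.5],"twist":[0,0,0]},{"linear":[0.12,0,-0.64],"twist":[0,0,0]},{"linear":[0.12,0,-0.66],"twist":[0,0,0]},{"linear":[0.12,0,-0.66],"twist":[0,0,0]}]'

```text
t: 6.97
tcp_pos: [0.4523, 0.1141, 0.1213]
orientation: [3.139, 0.001, 1.789]
contact_force: [-0.9, -1.0, 0.1]
grip_width: 0.0323
```

```bash
python3 -c "
from h import *
rel(fromc([-.0345,.005,.12]))
f=grab('scene','s7.png')
print(comp(f,'green',(205,385,215,350)))
g=f['img'][195:345,205:385,::-1];cv2.imwrite('pics/s7c.png',cv2.convertScaleAbs(cv2.resize(g,None,fx=4,fy=4,interpolation=2),alpha=1.6,beta=20))
"
```

```text
t 6.97 tcp [0.4523 0.1141 0.1213] C [-147.6    5.2  121.3] F [-0.88 -1.04  0.11] w 0.0323
linear [-0.754 -0.002  0.009] twist [0.0007 0.0004 0.0004]
[(np.int32(494), array([325.6, 243.3]), array([0.4668, 0.0519], dtype=float32), array([466.3,  52.1]), array([63.2, 61.2]), 12.32)]
```

View pics/s7c.png

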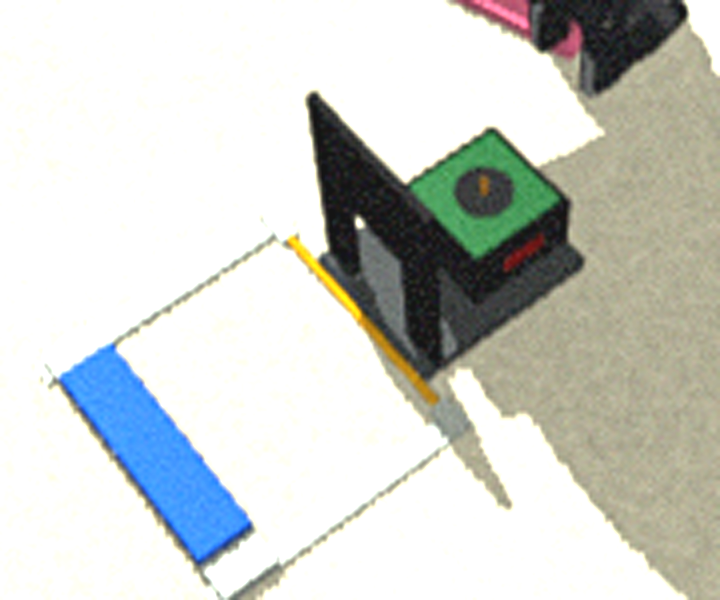

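>>> carry_out --motion '[{"linear":[-0.15,0,0.0],"twist":[0,0,0]},{"linear":[-0.3,0,0],"twist":[0,0,0]},{"linear":[-0.45,0,0],"twist":[0,0,0]},{"linear":[-0.6,0,0.01],"twist":[0,0,0]},{"linear":[-0.68,0,0.01],"twist":[0,0,0]},{"linear":[-0.74,0,0.01],"twist":[0,0,0]},{"linear":[-0.74,0,0.01],"twist":[0,0,0]},{"linear":[-0.74,0,0.01],"twist":[0,0,0]}]'

```text
t: 7.68
tcp_pos: [0.4754, 0.0058, 0.1182]
orientation: [-3.141, -0.001, 1.788]
contact_force: [-0.5, -0.4, 0.8]
grip_width: 0.0328
```

```bash
python3 -c "
from h import *
rel(fromc([-.0245,.005,.12]))
# tip path
import numpy as np
for th in range(0,90,5):
    t=np.deg2rad(th); s=.125
    x=-.0055-.008*np.cos(t)+(s-.006)*np.sin(t)-.011; h=.006+.008*np.sin(t)+(s-.006)*np.cos(t)
    print(th,((x+.0245)/.15).round(3),((h-.125)/.15).round(3),(x*1000).round(1),(h*1000).round(1))
f=grab('scene','s8.png')
g=f['img'][195:345,205:385,::-1];cv2.imwrite('pics/s8c.png',cv2.convertScaleAbs(cv2.resize(g,None,fx=4,fy=4,interpolation=2),alpha=1.6,beta=20))
"
```

```text
t 7.68 tcp [0.4754 0.0058 0.1182] C [-36.8   4.5 118.2] F [-0.52 -0.37  0.84] w 0.0328
linear [-0.082  0.003 -0.012] twist [-0.0003 -0.0002  0.0002]
0 0.0 0.0 -24.5 125.0
5 0.069 0.002 -14.1 125.2
10 0.139 -0.003 -3.7 124.6
15 0.207 -0.013 6.6 123.0
20 0.275 -0.03 16.7 120.6
25 0.34 -0.052 26.5 117.2
30 0.404 -0.08 36.1 113.1
35 0.465 -0.113 45.2 108.1
40 0.522 -0.151 53.9 102.3
45 0.577 -0.195 62.0 95.8
50 0.627 -0.243 69.5 88.6
55 0.673 -0.295 76.4 80.8
60 0.714 -0.35 82.6 72.4
65 0.75 -0.41 88.0 63.5
70 0.781 -0.472 92.6 54.2
75 0.806 -0.536 96.4 44.5
80 0.825 -0.603 99.3 34.5
85 0.839 -0.671 101.3 24.3
```

View pics/s8c.png

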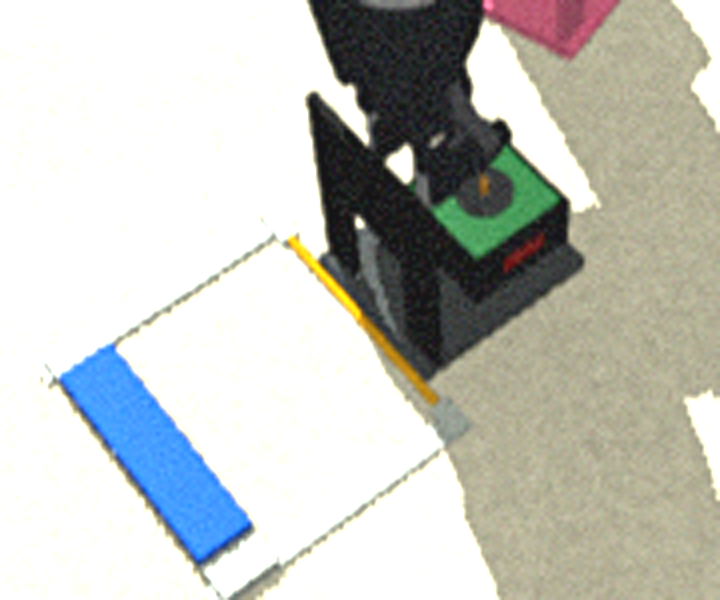

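>>> carry_out --motion '[{"linear":[-0.04,0,0],"twist":[0,0,0]},{"linear":[-0.065,0,0],"twist":[0,0,0]},{"linear":[-0.08,0,0],"twist":[0,0,0]},{"linear":[-0.09,0,0],"twist":[0,0,0]},{"linear":[-0.105,0,0],"twist":[0,0,0]},{"linear":[-0.125,0,0],"twist":[0,0,0]},{"linear":[-0.148,0,0],"twist":[0,0,0]},{"linear":[-0.175,0,0.001],"twist":[0,0,0]},{"linear":[-0.2,0,0.002],"twist":[0,0,0]},{"linear":[-0.215,0,0.003],"twist":[0,0,0]}]'

```text
t: 8.57
tcp_pos: [0.4828, -0.0264, 0.1182]
orientation: [-3.141, -0.0, 1.788]
contact_force: [-0.7, 3.3, 0.5]
grip_width: 0.0325
```

```bash
python3 -c "
from h import *
rel(fromc([-.0245,.005,.12]))
f=grab('scene','s9.png')
g=f['img'][195:345,205:385,::-1];cv2.imwrite('pics/s9c.png',cv2.convertScaleAbs(cv2.resize(g,None,fx=4,fy=4,interpolation=2),alpha=1.6,beta=20))
"
```

```text
t 8.57 tcp [ 0.4828 -0.0264  0.1182] C [ -3.7   4.8 118.2] F [-0.72  3.3   0.49] w 0.0325
linear [ 0.138  0.002 -0.012] twist [-0.0001 -0.      0.0004]
```

View pics/s9c.png

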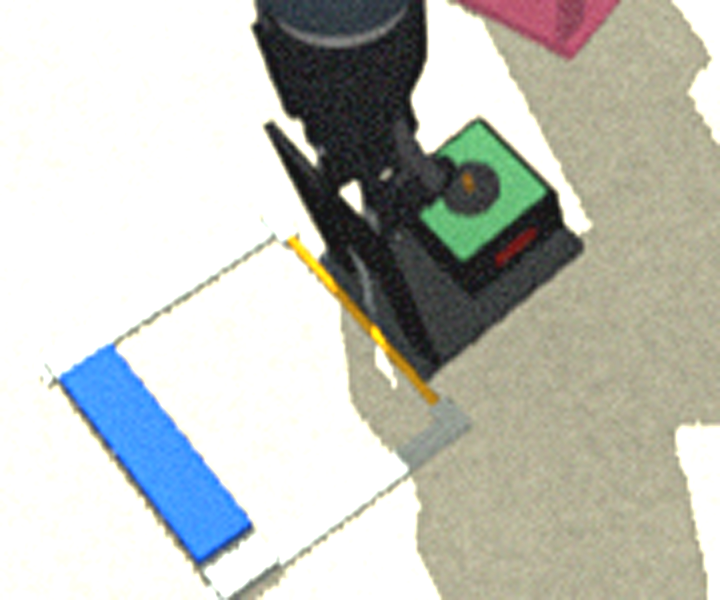

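>>> carry_out --motion '[{"linear":[-0.033,0,0.003],"twist":[0,0,0]},{"linear":[-0.066,0,0.009],"twist":[0,0,0]},{"linear":[-0.098,0,0.016],"twist":[0,0,0]},{"linear":[-0.13,0,0.025],"twist":[0,0,0]},{"linear":[-0.162,0,0.034],"twist":[0,0,0]},{"linear":[-0.193,0,0.046],"twist":[0,0,0]},{"linear":[-0.224,0,0.058],"twist":[0,0,0]},{"linear":[-0.254,0,0.072],"twist":[0,0,0]},{"linear":[-0.284,0,0.088],"twist":[0,0,0]},{"linear":[-0.313,0,0.104],"twist":[0,0,0]}]'

```text
t: 9.45
tcp_pos: [0.493, -0.0723, 0.1025]
orientation: [-3.142, 0.0, 1.788]
contact_force: [-1.6, 2.4, 0.4]
grip_width: 0.0325
```

```bash
python3 -c "
from h import *
rel(fromc([.041,.005,.102]))
f=grab('scene','s10.png')
g=f['img'][195:345,205:385,::-1];cv2.imwrite('pics/s10c.png',cv2.convertScaleAbs(cv2.resize(g,None,fx=4,fy=4,interpolation=2),alpha=1.6,beta=20))
"
```

```text
t 9.45 tcp [ 0.493  -0.0723  0.1025] C [ 43.3   4.9 102.5] F [-1.64  2.37  0.37] w 0.0325
linear [0.015 0.001 0.003] twist [-0.      0.0001  0.0004]
```

View pics/s10c.png

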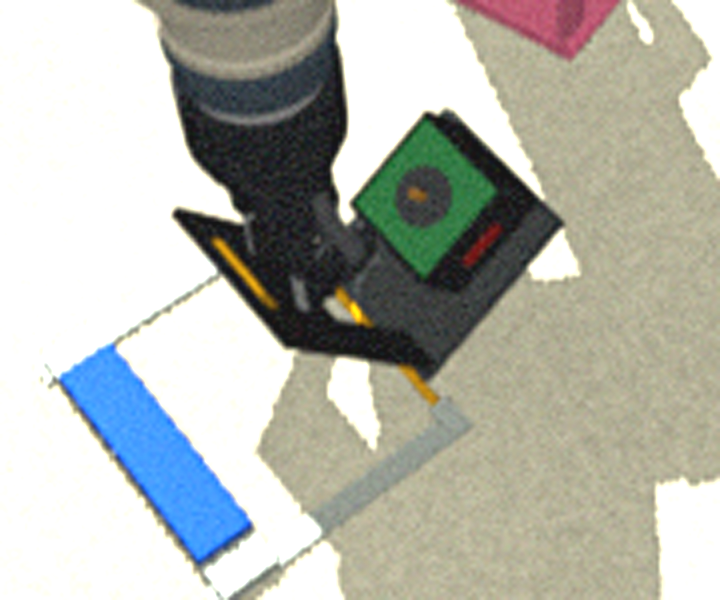

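```bash
cat >> h.py <<'E'
def own2w(o,th,y0=.005,tx=-.0055):
    t=np.deg2rad(th);a,y,z=o; return fromc([tx+(a-.054)*np.cos(t)+(z-.006)*np.sin(t), y0+y, .006-(a-.054)*np.sin(t)+(z-.006)*np.cos(t)])
E
python3 -c "
from h import *
f=load('s10.png')
for th in (34,38,42):
  print(th)
  for nm,o in dict(strip=(.046,0,.125),tl=(.046,-.05,.16),tr=(.046,.05,.16),wl=(.046,-.025,.09),wr=(.046,.025,.09),bbl=(-.06,-.05,.012),bbr=(-.06,.05,.012)).items():
    u,v=proj(f,own2w(o,th)); print(nm,round((u-205)*4),round((v-195)*4),end=' ; ')
for y in (-.031,-.017,.017,.031): u,v=proj(f,fromc([.0433+.011,.005+y,.1025]));print('tip',round((u-205)*4),round((v-195)*4))
"
```

```text
34
strip 272 275 ; tl 177 201 ; tr 293 335 ; wl 280 252 ; wr 336 315 ; bbl 443 103 ; bbr 558 217 ; 38
strip 261 287 ; tl 164 216 ; tr 279 351 ; wl 273 260 ; wr 328 323 ; bbl 436 101 ; bbr 551 216 ; 42
strip 252 299 ; tl 152 232 ; tr 265 367 ; wl 266 268 ; wr 321 331 ; bbl 428 100 ; bbr 544 215 ; tip 239 242
tip 254 259
tip 293 303
tip 309 322
```

>>> carry_out --motion '[{"linear":[-0.032,0,0.021],"twist":[0,0,0]},{"linear":[-0.059,0,0.041],"twist":[0,0,0]},{"linear":[-0.085,0,0.061],"twist":[0,0,0]},{"linear":[-0.11,0,0.083],"twist":[0,0,0]},{"linear":[-0.134,0,0.106],"twist":[0,0,0]},{"linear":[-0.157,0,0.13],"twist":[0,0,0]},{"linear":[-0.179,0,0.154],"twist":[0,0,0]},{"linear":[-0.2,0,0.18],"twist":[0,0,0]},{"linear":[-0.22,0,0.206],"twist":[0,0,0]},{"linear":[-0.239,0,0.234],"twist":[0,0,0]}]'

```text
t: 10.33
tcp_pos: [0.5008, -0.1072, 0.0673]
orientation: [3.141, 0.0, 1.789]
contact_force: [-0.2, 0.5, 1.6]
grip_width: 0.0325
```

```bash
python3 -c "
from h import *
rel(fromc([.041,.005,.102]))
f=grab('scene','s11.png')
g=f['img'][195:345,205:385,::-1];cv2.imwrite('pics/s11c.png',cv2.convertScaleAbs(cv2.resize(g,None,fx=4,fy=4,interpolation=2),alpha=1.6,beta=20))
for th in (56,60,64):
  print(th)
  for nm,o in dict(strip=(.046,0,.125),tl=(.046,-.05,.16),tr=(.046,.05,.16),bbl=(-.06,-.05,.012),bbr=(-.06,.05,.012)).items():
    u,v=proj(f,own2w(o,th)); print(nm,round((u-205)*4),round((v-195)*4),end=' ; ')
"
```

```text
t 10.33 tcp [ 0.5008 -0.1072  0.0673] C [79.   5.  67.3] F [-0.2   0.47  1.57] w 0.0325
linear [ 0.253  0.    -0.232] twist [0.     0.0001 0.0004]
56
strip 224 340 ; tl 118 288 ; tr 228 423 ; bbl 396 102 ; bbr 512 220 ; 60
strip 218 352 ; tl 111 303 ; tr 220 438 ; bbl 385 104 ; bbr 502 223 ; 64
strip 213 363 ; tl 105 317 ; tr 213 453 ; bbl 375 107 ; bbr 492 227 ;
```

View pics/s11c.png

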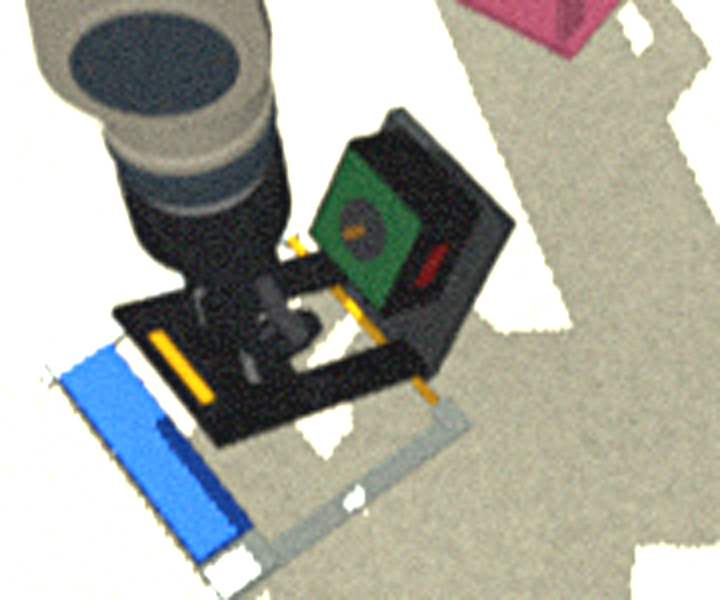

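>>> carry_out --motion '[{"linear":[-0.014,0,0.022],"twist":[0,0,0]},{"linear":[-0.027,0,0.045],"twist":[0,0,0]},{"linear":[-0.04,0,0.069],"twist":[0,0,0]},{"linear":[-0.051,0,0.092],"twist":[0,0,0]},{"linear":[-0.063,0,0.117],"twist":[0,0,0]},{"linear":[-0.073,0,0.142],"twist":[0,0,0]},{"linear":[-0.081,0,0.167],"twist":[0,0,0]},{"linear":[-0.086,0,0.18],"twist":[0,0,0]}]'

```text
t: 11.05
tcp_pos: [0.5033, -0.1194, 0.04]
orientation: [-3.141, -0.0, 1.789]
contact_force: [-0.9, 0.8, 0.8]
grip_width: 0.0327
```

```bash
python3 -c "
from h import *
rel(fromc([.041,.005,.102]))
f=grab('scene','s12.png')
g=f['img'][195:345,205:385,::-1];cv2.imwrite('pics/s12c.png',cv2.convertScaleAbs(cv2.resize(g,None,fx=4,fy=4,interpolation=2),alpha=1.6,beta=20))
for th in (72,76,80,85):
  print(th)
  for nm,o in dict(strip=(.046,0,.125),tl=(.046,-.05,.16),tr=(.046,.05,.16),bbl=(-.06,-.05,.012),bbr=(-.06,.05,.012)).items():
    u,v=proj(f,own2w(o,th)); print(nm,round((u-205)*4),round((v-195)*4),end=' ; ')
"
```

```text
t 11.05 tcp [ 0.5033 -0.1194  0.04  ] C [91.5  4.9 40. ] F [-0.85  0.79  0.77] w 0.0327
linear [ 0.337  0.001 -0.413] twist [-0.0001 -0.0001  0.0004]
72
strip 205 384 ; tl 97 345 ; tr 203 480 ; bbl 352 116 ; bbr 469 237 ; 76
strip 203 394 ; tl 95 358 ; tr 200 492 ; bbl 340 121 ; bbr 457 243 ; 80
strip 201 403 ; tl 94 370 ; tr 199 504 ; bbl 328 127 ; bbr 445 250 ; 85
strip 201 414 ; tl 95 384 ; tr 198 517 ; bbl 313 136 ; bbr 430 260 ;
```

View pics/s12c.png

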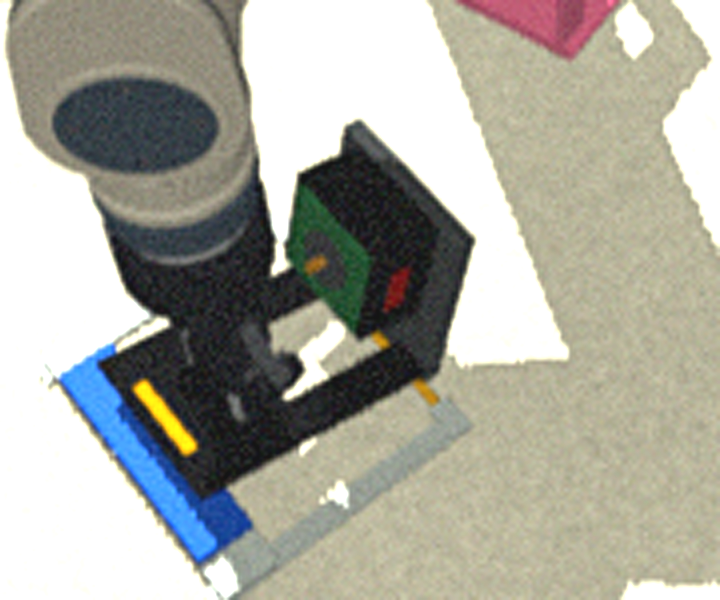

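>>> carry_out --motion '[{"linear":[-0.005,0,0.018],"twist":[0,0,0]},{"linear":[-0.011,0,0.037],"twist":[0,0,0]},{"linear":[-0.015,0,0.053],"twist":[0,0,0]},{"linear":[-0.018,0,0.066],"twist":[0,0,0]},{"linear":[-0.021,0,0.078],"twist":[0,0,0]},{"linear":[-0.023,0,0.088],"twist":[0,0,0]},{"linear":[-0.024,0,0.096],"twist":[0,0,0]},{"linear":[-0.024,0,0.1],"twist":[0,0,0]},{"linear":[-0.024,0,0.1],"twist":[0,0,0]}]'

```text
t: 11.85
tcp_pos: [0.5041, -0.1229, 0.0255]
orientation: [-3.141, -0.0, 1.789]
contact_force: [0.6, 0.2, 0.0]
grip_width: 0.0321
```

```bash
python3 -c "
from h import *
rel(fromc([.041,.005,.102]))
f=grab('scene','s13.png')
g=f['img'][195:345,205:385,::-1];cv2.imwrite('pics/s13c.png',cv2.convertScaleAbs(cv2.resize(g,None,fx=4,fy=4,interpolation=2),alpha=1.6,beta=20))
"
```

```text
t 11.85 tcp [ 0.5041 -0.1229  0.0255] C [95.1  5.  25.5] F [0.6  0.17 0.02] w 0.0321
linear [ 0.36   0.001 -0.51 ] twist [-0.     -0.      0.0004]
```

View pics/s13c.png

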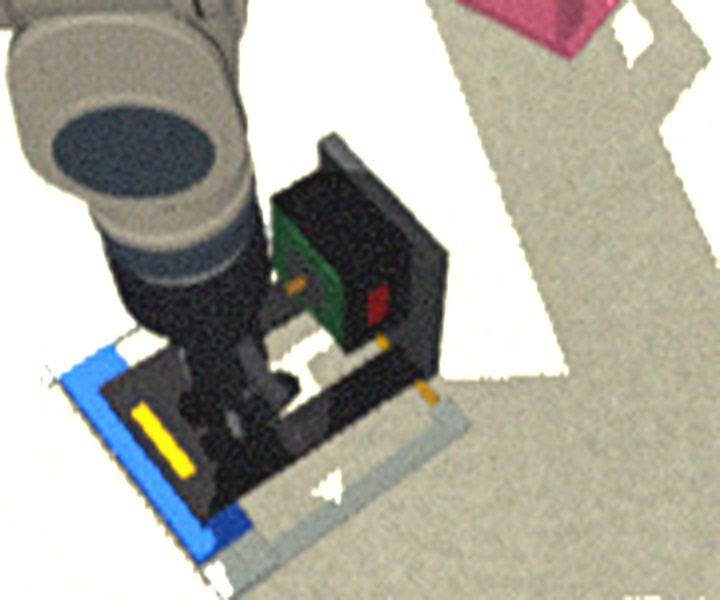

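>>> carry_out --motion '[{"linear":[0,0,-0.02],"twist":[0,0,0]},{"linear":[-0.02,0,-0.07],"twist":[0,0,0]},{"linear":[-0.06,0,-0.15],"twist":[0,0,0]},{"linear":[-0.1,0,-0.3],"twist":[0,0,0]},{"linear":[-0.1,0,-0.5],"twist":[0,0,0]},{"linear":[-0.1,0,-0.7],"twist":[0,0,0]},{"linear":[-0.1,0,-0.9],"twist":[0,0,0]},{"linear":[-0.1,0,-1],"twist":[0,0,0]},{"linear":[-0.1,0,-1],"twist":[0,0,0]}]'

```text
t: 12.65
tcp_pos: [0.5089, -0.1384, 0.1802]
orientation: [3.136, 0.004, 1.789]
contact_force: [-0.9, 0.4, -0.4]
grip_width: 0.0324
```

>>> carry_out --motion '[{"linear":[0,-0.2,-0.1],"twist":[0,0,0]},{"linear":[0,-0.4,-0.1],"twist":[0,0,0]},{"linear":[0,-0.6,-0.1],"twist":[0,0,0]},{"linear":[0,-0.6,-0.1],"twist":[0,0,0]},{"linear":[0,-0.6,-0.1],"twist":[0,0,0]}]'

```text
t: 13.07
tcp_pos: [0.4186, -0.1572, 0.191]
orientation: [3.141, 0.001, 1.787]
contact_force: [0.1, -0.2, -0.9]
grip_width: 0.0327
```

```bash
python3 -c "
from h import *
rel(fromc([.041,.005,.102]))
f=grab('scene','s14.png')
g=f['img'][195:345,205:385,::-1];cv2.imwrite('pics/s14c.png',cv2.convertScaleAbs(cv2.resize(g,None,fx=4,fy=4,interpolation=2),alpha=1.6,beta=20))
for th in (80,85,88):
  print(th)
  for nm,o in dict(tl=(.046,-.05,.16),tr=(.046,.05,.16),ftr=(.052,.05,.16),bbl=(-.06,-.05,.012),bbr=(-.06,.05,.012)).items():
    u,v=proj(f,own2w(o,th)); print(nm,round((u-205)*4),round((v-195)*4),end=' ; ')
f=grab('top','t14.png')
"
```

```text
t 13.07 tcp [ 0.4186 -0.1572  0.191 ] C [110.2 -86.  191. ] F [ 0.11 -0.15 -0.9 ] w 0.0327
linear [0.462 0.606 0.594] twist [ 0.0002  0.0002 -0.0001]
80
tl 94 370 ; tr 199 504 ; ftr 198 510 ; bbl 328 127 ; bbr 445 250 ; 85
tl 95 384 ; tr 198 517 ; ftr 199 522 ; bbl 313 136 ; bbr 430 260 ; 88
tl 96 392 ; tr 199 524 ; ftr 200 529 ; bbl 304 142 ; bbr 420 267 ;
```

View pics/s14c.png

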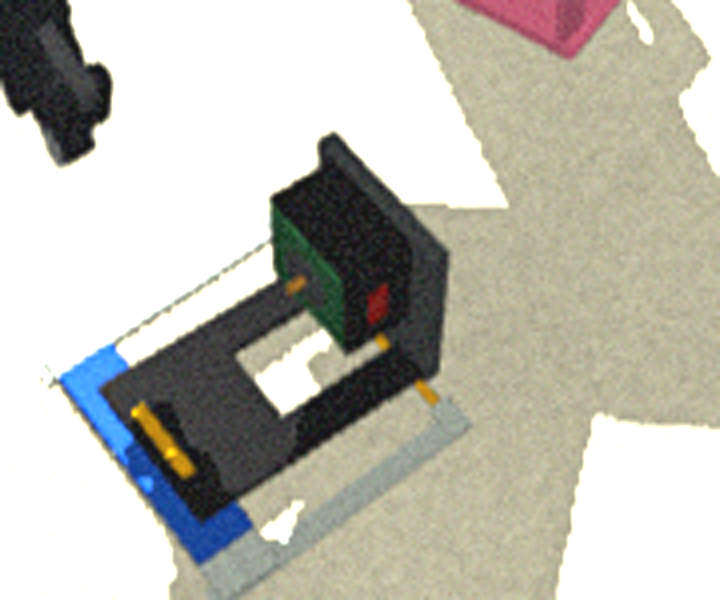

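View pics/t14.png

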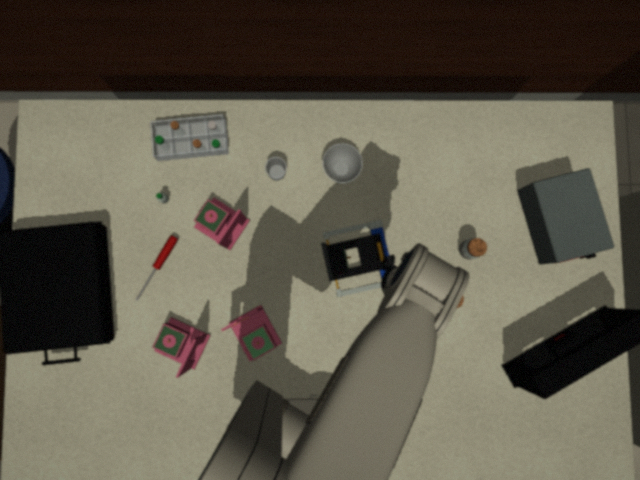

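```bash
python3 -c "
from h import *
a=load('s13.png')['img'].astype(int)[225:300,270:330];b=load('s14.png')['img'].astype(int)[225:300,270:330]
print(np.abs(a-b).mean())
for n in ('scene0','s14'): print(1)
print(ctrl.finish_job())
"
```

```text
19.336296296296297
1
1
the job is handed in; nothing more can be done
None
```

The stand is lying on its back on the blue rest, and the job is handed in; it took about 13 s of the 61 s allowed.

**Slide:** I pushed the back of the box with two spread fingertips. The foot came up square against the yellow bar: the front edge stopped advancing and the push force rose to about 12 N. The camera put the stand's angle at 12.3° against 12.4° for the bar.

**Tip:** I pushed the crossbar over along its arc at about 0.5 rad/s, with forces of 1 to 3.5 N. I followed it down until the finger force fell to about zero, then lifted the arm clear.

**Last checks:**
- **Resting position:** the final scene picture shows the stand at about 85° tilt, with its upright on the blue rest and its foot at the bar. The top edge is estimated at 143 mm past the bar and about 5 mm off the middle.
- **Small disagreement:** the top corners sit about 4 mm nearer the bar than my calculation for 85°, which is still well inside the limits.
- **Stillness:** the stand looks the same in the two pictures taken before and after the retreat. A pixel comparison I ran gave a large difference (19.3), but its crop probably included the gripper and shadows that had moved, so it neither confirms nor rules out movement.
- **Bystanders:** all bystanders except jar_b look unmoved in the final top picture. Jar_b was mostly hidden under the raised arm, so I could not check it fully. The fingertips were about 190 mm above the bench there, well above the 85 mm jar.

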